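# Pack the gem jars in the pinch-latch transport case

## Robot

A 6-joint arm with a two-finger parallel gripper is mounted at the origin on a cart in front of the work surface, level with it; the furniture and walls round the work are solid. World frame = base frame: x ahead of the robot, y to its left, z up, the work surface at z = 0. Lengths are in m, angles in rad, forces in N, time in s.
With the tool pointing down it reaches from about 0.375 to 0.975 m from the base axis. Payload 3.8 kg.
Tool frame: the origin (TCP) lies on the centre line of the jaws, within the pads' length; the fingertips stand 14 mm ahead of it and the grasp point (between the pads) lies 5 mm behind it (bot.finger_overhang is the distance from the TCP to the fingertips, in m); y points along the fingers, x is the direction in which the jaws open and shut, and the axes are right-handed (so a half turn about y gives the same grasp; the last joint's range is limited). The gripper opens to 85 mm and grips with 20 to 120 N. Pads are 22 mm wide; open, the fingers measure 114 mm over their backs; the gripper's body (76 mm by 85 mm) begins 54 mm behind the grasp point. The pads swing forward as they close: fully open they stand 13 mm farther back than shut.
Start: joints at [-1.267, 0.264, 1.604, -0, 1.274, -0.037], TCP at [0.226, -0.636, 0.245] pointing down, gripper open.
Joint ranges: [-2.63, 2.63], [-0.94, 2.18], [0.31, 2.57], [-1.31, 4.45], [0, 2.66], [-2.55, 2.55]. Speed limits (rad/s): [2.57, 2.57, 3.14, 3.14, 3.14, 3.14].

## Interface

Orientations are given as a rotation vector (axis times angle).
In Python, from workcell import readout, read_camera, bot, spotter gives the robot as it stands.
- The arm moves only by the tool jog_arm, never from a script. Its argument "increments" is a list of rows, each a list of 7 numbers: the shift along the tool's x, y, z in m, then the turn, a rotation vector about the tool's x, y, z in rad, then the opening, from 0 (shut) to 1 (fully open). A call has 1 to 10 rows; each row shifts and turns the pose as measured when the row begins, along the tool's axes as they then stand; what a row does not reach is not made up. A row lasts 1/8 s, in which the tool goes at most 62.5 mm and 10.7 degrees, less where a joint would pass 70% of its speed; a pose out of reach is approached as far as the arm can. A call with a gripper value outside its range is refused whole. The fingers move at their own pace and stop on an object; "force" is the grip in N (left out, the last holds). Time passes only in rows, so rows that do not move let the fingers close. It gives the time, the measured TCP pose, the force and the opening at its end, in the units of the state.
- readout.read_state(): the state, without advancing time (a new reading comes with each control period).
- read_camera(name): name is "side" or "top"; returns a dict with "img" (480x640x3 uint8, blue, green, red), "range_z" (480x640 float32, m along the optical axis (not along the pixel's ray), 0 where there is no reading), "fx", "fy", "cx", "cy" (pixels), "world_from_camera" (4x4, takes a point from camera to world coordinates). Camera axes: x right, y down, z forward; pixel columns grow to the right and rows downward; lengths in m; the calibration is good to about 2 mm. A picture is of the moment at which its call begins.
- bot.finish_job(): hands the job in, once; it reports no verdict.
Trained networks look in a picture, given as the dict that the camera call returned (one of the last four; its "shot" number tells which), for a name from the list of things; names that differ only in an ending like _2 or _b are one class to them, and where a whole thing is asked for, a point or a joint stands for the part that bears it (a point fixed in the world has none). Each returns a list of dicts, best first, with "p" (0 to 1); they miss things now and then, are a little off and sometimes report something else, mostly with a low value. They report only what shows in the picture. A call takes as long as a camera call. They do not tell look-alikes from the thing itself.
- spotter.masks_of(picture, thing): "mask" (480x640 bool, what is visible of it) and "location" ([column, row] in pixels, amid what is visible of it).
- spotter.spot_point(picture, thing): "location" ([column, row] in pixels: a listed point, or the origin of a listed thing).
The state is a dict: "time": time; "q": joint angles; "joint_vel": joint speeds; "joint_torque": joint torques, N m; "tool_pos": TCP position; "tcp_rot": TCP orientation; "wrist_force": force on the tool from outside, world axes, zero at the start; "torque": the same for the moment, N m; "width": opening from 0.0 (shut) to 1.0 (fully open).
Only numpy, scipy, OpenCV 4.12 (cv2) and the standard library are available. Lean on these libraries where they do the work, as an engineer would, in place of code of your own. Each camera call takes 0.05 s, during which the arm holds its last target. There are 200 camera calls.

## Task

Pack the gem jars for the safe. Pinch the two red latch buttons on the lid of the transport case together, lift the lid off and set it down right way up on the bench clear of the case, and stand every gem jar from the sorting pad upright in the case, one jar to a well. Then put the lid back squarely with its buttons pinched and let go of them, so that the lid is fully down and both bolts spring out under their keepers; leave the other things on the bench where they lie.

Things in the scene. Friction and masses are not known exactly. Their poses are not given: they have to be found in the camera images.
- case: black base of the transport case, fixed to the bench; origin on the bench under its centre, x across, y along it, z up. Flange plate 152 x 216 x 4 mm; on it a rim 136 x 200 mm outside, top 14 mm above the bench, outer face sloping in 4 mm over its top 6 mm to guide the lid. Inside 2 x 3 square wells, 52 x 52 mm, 10 mm deep (floor at 4 mm), parted by 12 mm ribs as high as the rim
- keeper_left (a point): inner edge of the aluminium keeper lip at the case's +y end (y = +110.5 mm, z = 38.5 mm in the case's frame: the lip's underside). The keeper is 26 mm wide, 43 mm high and ends at y = 125 mm. The lid's bolt locks under this lip
- keeper_right (a point): the same at the case's -y end (y = -110.5 mm)
- well_1 (a point): middle of the floor of a well, at x = -32 mm, y = -64 mm, z = 4 mm in the case's frame
- well_2 (a point): middle of the floor of a well, at x = -32 mm, y = 0 mm, z = 4 mm in the case's frame
- well_3 (a point): middle of the floor of a well, at x = -32 mm, y = 64 mm, z = 4 mm in the case's frame
- well_4 (a point): middle of the floor of a well, at x = 32 mm, y = -64 mm, z = 4 mm in the case's frame
- well_5 (a point): middle of the floor of a well, at x = 32 mm, y = 0 mm, z = 4 mm in the case's frame
- well_6 (a point): middle of the floor of a well, at x = 32 mm, y = 64 mm, z = 4 mm in the case's frame
- lid_grip (a point): middle of the latch on the lid, between the two red buttons, half-way up them; axes are the lid's (y the long way, z up). The lid (loose, milky clear, 147 x 211 mm, 0.3 kg) starts locked on the case, axes along the case's; it fits half a turn round too. This point is 44 mm above the lid's foot and 12 mm above its flat top: 48 mm above the bench when fully down on the case
- lid_top (a point): middle of the small block between the buttons, on top, 12 mm above lid_grip; the block is fixed, 28 mm (x) by 26 mm (y). The lid drops over the rim with 2 mm play all round and rests on the flange. It can be carried by the pinched buttons: a grip of 15 to 25 N holds it. Pushing it down does not snap the bolts in: keep the buttons pinched until it rests on the flange
- button_left (a joint): travel of the red button on the latch's +y side, 26 mm wide, from 0.5 to 23.5 mm above the lid's flat top, outer face 30 mm from the middle at rest (60 mm over both, 40 mm pinched right in): 0 = sprung out, 0.010 m = right in. It needs 2.4 N to start, 4.4 N right in. Its steel bolt, flush in the lid's top, stands 10 mm out of the lid's end at rest; right in, it is 4.5 mm clear of the keeper
- button_right (a joint): the same for the button and bolt on the latch's -y side
- pad: dark green sorting pad, 160 (x) x 180 (y) x 3 mm, fixed on the bench, on which the jars stand at the start; origin on the bench under its centre
- jar_1_mid (a point): centre of a gem jar: a black round jar with a coloured stone under its window (red), diameter 40 mm, height 24 mm, 60 g, standing upright; z up; the point is 12 mm above its foot. It may be absent
- jar_2_mid (a point): centre of a gem jar: a black round jar with a coloured stone under its window (blue), diameter 40 mm, height 24 mm, 60 g, standing upright; z up; the point is 12 mm above its foot. It may be absent
- jar_3_mid (a point): centre of a gem jar: a black round jar with a coloured stone under its window (green), diameter 40 mm, height 24 mm, 60 g, standing upright; z up; the point is 12 mm above its foot. It may be absent
- jar_4_mid (a point): centre of a gem jar: a black round jar with a coloured stone under its window (orange), diameter 40 mm, height 24 mm, 60 g, standing upright; z up; the point is 12 mm above its foot. It may be absent
- jar_5_mid (a point): centre of a gem jar: a black round jar with a coloured stone under its window (violet), diameter 40 mm, height 24 mm, 60 g, standing upright; z up; the point is 12 mm above its foot. It may be absent
- jar_6_mid (a point): centre of a gem jar: a black round jar with a coloured stone under its window (turquoise), diameter 40 mm, height 24 mm, 60 g, standing upright; z up; the point is 12 mm above its foot. It may be absent
- ring_clamp: wooden ring clamp, 28 x 140 x 20 mm (its long way along its y), lying on the bench, origin under its centre: leave alone
- tweezers: steel tweezers, 14 x 152 x 8 mm (long way along its y), lying on the bench, origin under their centre: leave alone
- tape_roll: roll of masking tape, 94 x 94 x 19 mm, lying on the bench, origin under its centre: leave alone
Things that resemble listed ones, but are neither listed nor needed, are in the scene too. Leave any brown look-alike of the part that bears jar_1_mid alone.

How it is judged:
By the outcome, as a careful person would: the job done as asked, in the order asked, and still so for the second after the job is handed in, with the robot touching nothing.
Of jar_1, jar_2, jar_3, jar_4, jar_5, jar_6 only 4 to 6 are there at a start; the rules pass over those that are not, and their reading is None.
At some moment in a run one of jar_1, jar_2, jar_3, jar_4, jar_5, jar_6 may be knocked a few centimetres aside while the robot is not near it.
Once in a run the grip may slacken for a moment while it holds something.
It also fails if it takes over 210 s, if anything falls off the work surface, if the arm or the gripper's body presses on something with over 40 N, if the wrist force passes 120 N, or if a joint passes its speed limit or range.

## Working session

There is one attempt and no reset: what is moved stays moved. The work goes in short steps, Python scripts to look and compute and a tool call to move; the robot and the scene stay as the last step left them, time stands still between calls to the robot, and variables do not carry over. Pictures are saved under pics/ and viewed, about 12 in all and at most 16, crops included, and the job is handed in when it is done.

Besides the shell and the picture viewer there is one more tool, called after "Request:" as a command line: name --pt "numbers of a row" for each row, then --argument value for the rest. jog_arm: Moves the arm, as the interface text tells. Its arguments: {"type":"object","properties":{"increments":{"type":"array"},"force":{"type":"number"}},"required":["increments"]}

```bash
ls; mkdir -p pics; cat > h.py <<'E'
import numpy as np, cv2
from workcell import readout, read_camera, bot, spotter
def world(p,uv,z=None):
    "pixel -> world, by depth, or on plane z"
    u,v=uv; d=np.array([(u-p['cx'])/p['fx'],(v-p['cy'])/p['fy'],1.]); T=p['world_from_camera']
    if z is None:
        w=p['range_z'][int(round(v)),int(round(u))]
        return T[:3,:3]@(d*w)+T[:3,3]
    r=T[:3,:3]@d; return T[:3,3]+r*(z-T[2,3])/r[2]
def cloud(p):
    v,u=np.mgrid[:480,:640]; w=p['range_z']
    c=np.stack([(u-p['cx'])/p['fx']*w,(v-p['cy'])/p['fy']*w,w],-1)
    return c@p['world_from_camera'][:3,:3].T+p['world_from_camera'][:3,3]
E
python3 - <<'E'
from h import *
print(readout.read_state())
for n in('top','side'):
    p=read_camera(n); cv2.imwrite(f'pics/{n}0.png',p['img']); print(n,p['fx'],p['world_from_camera'].round(3).tolist())
    for t in ['case','lid_grip','lid_top','keeper_left','keeper_right','pad','jar_1_mid','ring_clamp','tweezers','tape_roll']:
        for r in spotter.spot_point(p,t)[:9]:
            if r['p']>.2: print(t,round(r['p'],2),np.round(r['location'],0),world(p,r['location']).round(3))
E
```

```text
pics
{'time': 0.0, 'q': array([-1.26693290e+00,  2.64762408e-01,  1.60538546e+00,  9.83614326e-06,
        1.27371012e+00, -3.69301671e-02]), 'joint_vel': array([ 9.36944604e-05,  3.84234371e-04,  9.46206183e-05,  5.45937553e-04,
       -4.77991978e-04, -6.83856957e-04]), 'joint_torque': array([-7.10988224e-04, -5.15114594e+01, -3.67310643e+01, -7.19151126e-05,
        1.32487767e-02, -1.24651146e-05]), 'tool_pos': array([ 0.22537855, -0.63551021,  0.24394957]), 'tcp_rot': array([-1.34994955,  0.95588518, -0.95291583]), 'wrist_force': array([-0.91895679, -1.02423552, -0.34286899]), 'torque': array([ 0.00827572, -0.01982572,  0.02480283]), 'width': 0.997174011078961}
top 481.8200387600191 [[0.02, -0.998, 0.054, 0.487], [-1.0, -0.021, -0.007, 0.065], [0.008, -0.054, -0.999, 1.153], [0.0, 0.0, 0.0, 1.0]]
case 0.67 [222. 354.] [0.287 0.283 0.004]
case 0.61 [241. 242.] [0.549 0.241 0.029]
lid_grip 0.84 [379. 205.] [ 0.639 -0.074  0.067]
lid_grip 0.53 [262. 282.] [0.458 0.192 0.029]
lid_top 0.63 [382. 203.] [ 0.643 -0.082  0.061]
keeper_left 0.63 [332. 208.] [0.633 0.032 0.037]
keeper_righ
[... 527 characters left out ...]
1435395008 [[-0.841, -0.248, 0.481, -0.06], [-0.541, 0.369, -0.756, 0.981], [0.01, -0.896, -0.445, 0.633], [0.0, 0.0, 0.0, 1.0]]
lid_grip 0.92 [318. 223.] [ 0.634 -0.067  0.059]
lid_top 0.91 [316. 217.] [ 0.683 -0.136  0.037]
keeper_left 0.66 [295. 247.] [0.622 0.043 0.042]
keeper_right 0.93 [338. 211.] [ 0.649 -0.188  0.042]
pad 0.75 [279. 318.] [0.518 0.245 0.001]
jar_1_mid 0.77 [263. 308.] [0.542 0.262 0.025]
jar_1_mid 0.53 [254. 268.] [0.663 0.143 0.022]
ring_clamp 0.91 [216. 258.] [0.772 0.146 0.015]
ring_clamp 0.25 [263. 306.] [0.55  0.253 0.022]
tweezers 0.59 [373. 372.] [0.283 0.29  0.003]
tape_roll 0.6 [186. 286.] [ 0.759  0.257 -0.   ]
tape_roll 0.37 [278. 316.] [0.522 0.242 0.002]
```

View pics/top0.png

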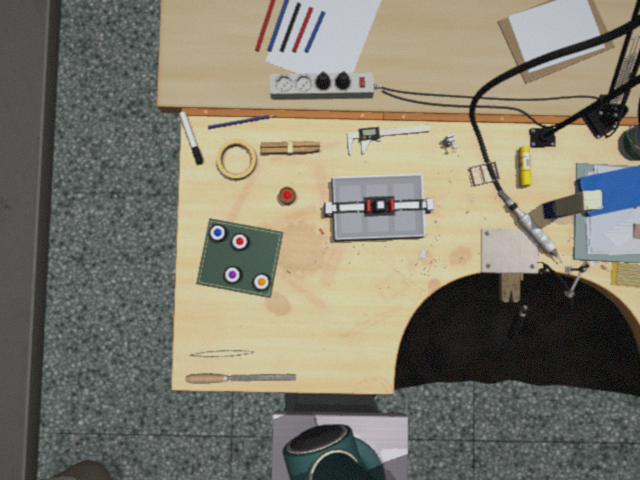

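View pics/side0.png

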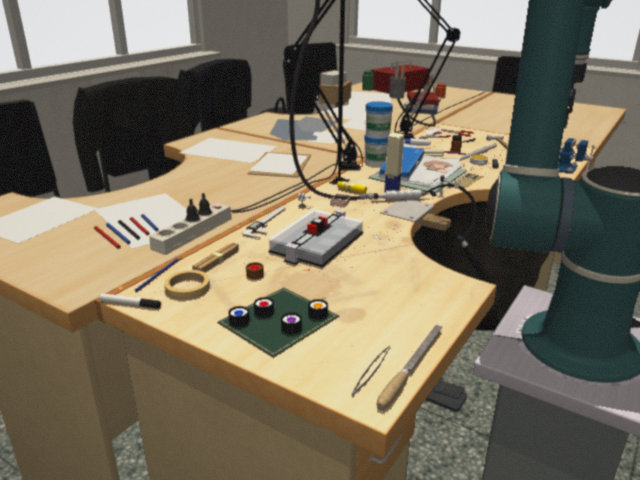

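```bash
cat >> h.py <<'E'
from scipy.spatial.transform import Rotation as Rn
def jars(p):
    "blobs at jar-top height over the left bench: world centre"
    c=cloud(p); m=((c[...,2]>.019)&(c[...,2]<.04)&(p['range_z']>0)&(c[...,1]>-.3)&(c[...,1]<.4)&(c[...,0]>.3)&(c[...,0]<.76)).astype(np.uint8)
    n,l,s,_=cv2.connectedComponentsWithStats(m); out=[]
    for i in range(1,n):
        if 60<s[i,4]<700:
            q=c[l==i]; b=p['img'][l==i]; j=b[np.argmax(b.max(1).astype(int)-b.min(1))]
            out.append((q[:,:2].mean(0).round(4).tolist(),round(float(np.median(q[:,2])),3),int(s[i,4]),np.ptp(q[:,:2],axis=0).round(3).tolist(),j[::-1].tolist()))
    return out
def lidtop(p):
    c=cloud(p); return c
def plan(target,jaw_deg,s=None):
    "shift and turn in tool axes to reach TCP target, tool down, jaw axis at jaw_deg (mod 180) in world"
    s=s or readout.read_state(); R=Rn.from_rotvec(s['tcp_rot']).as_matrix(); best=None
    for k in(0,180):
        a=np.deg2rad(jaw_deg+k); x=np.array([np.cos(a),np.sin(a),0]); y=np.array([0,0,-1.]); G=np.column_stack([x,y,np.cross(x,y)])
        r=Rn.from_matrix(R.T@G).as_rotvec()
        if best is None or np.linalg.norm(r)<np.linalg.norm(best): best=r
    print('pos',s['tool_pos'].round(4),'t',round(s['time'],2),'q6',round(s['q'][5],2),'w',round(s['width'],3))
    print('shift(tool now)',(R.T@(np.array(target)-s['tool_pos'])).round(4),'turn',best.round(4),'axes x',R[:,0].round(3),'y',R[:,1].round(3),'z',R[:,2].round(3))
E
python3 - <<'E'
from h import *
p=read_camera('top'); c=cloud(p)
for j in jars(p): print(j)
hsv=cv2.cvtColor(p['img'],cv2.COLOR_BGR2HSV)
x,y,z=c[...,0],c[...,1],c[...,2]
roi=(abs(x-.64)<.12)&(abs(y+.08)<.16)
red=roi&((hsv[...,0]<8)|(hsv[...,0]>172))&(hsv[...,1]>140)&(hsv[...,2]>80)
print('red',red.sum(),c[red].mean(0),np.percentile(c[red],[2,98],axis=0).round(4).tolist())
for nm,m in(('lid',roi&(z>.029)&(z<.05)),('all',roi&(z>.025)),('key',roi&(z>.038)&(abs(y+.08)>.1))):
    print(nm,m.sum(),cv2.minAreaRect(c[m][:,:2].astype(np.float32)),np.median(c[m][:,2]))
for s in(1,-1):
    m=roi&(z>.038)&(s*(y+.08)>.1); print('key',s,m.sum(),c[m].mean(0).round(4),cv2.minAreaRect(c[m][:,:2].astype(np.float32)))
t=(x>.15)&(x<.8)&(y<-.2)&(y>-.75)&(z>.08)
for a in np.arange(-.75,-.2,.1): 
    k=t&(y>=a)&(y<a+.1)
    if k.any(): print(round(a,2),'x',c[k][:,0].min().round(2),c[k][:,0].max().round(2),'z',c[k][:,2].max().round(2))
plan([.64,-.078,.2],90)
E
```

```text
([0.7269, 0.2598], 0.021, 232, [0.058, 0.091], [208, 184, 119])
([0.6641, 0.1382], 0.023, 205, [0.038, 0.038], [182, 6, 30])
([0.5721, 0.2985], 0.026, 236, [0.038, 0.039], [35, 73, 182])
([0.552, 0.2466], 0.026, 235, [0.038, 0.04], [194, 21, 37])
([0.4743, 0.2614], 0.026, 236, [0.037, 0.038], [129, 42, 161])
([0.459, 0.193], 0.026, 237, [0.039, 0.04], [210, 132, 12])
red 84 [ 0.63972372 -0.07564486  0.05590585] [[0.6259, -0.1067, 0.0377], [0.6533, -0.0472, 0.0639]]
lid 5624 ((0.6404852271080017, -0.0777740478515625), (0.14786751568317413, 0.2486223727464676), 3.414900541305542) 0.037375836162317766
all 5860 ((0.6404852271080017, -0.0777740478515625), (0.14786751568317413, 0.2486223727464676), 3.414900541305542) 0.037479023168824566
key 271 ((0.614996075630188, -0.07280123233795166), (0.24516445398330688, 0.13966476917266846), 78.41309356689453) 0.04148950607342017
key 1 169 [0.6411 0.0308 0.0413] ((0.6341099143028259, 0.03306423872709274), (0.142685204744339, 0.02579168602824211), 1.0504717826843262)
key -1 102 [ 0.6376 -0.1915  0.0427] ((0.6172304749488831, -0.190977081656456), (0.02181246317923069, 0.08612029999494553), 89.83997344970703)
-0.75 x 0.79 0.8 z 0.09
-0.55 x 0.62 0.66 z 0.18
-0.35 x 0.67 0.71 z 0.57
pos [ 0.2256 -0.6362  0.2453] t 1.15 q6 -0.04 w 1.001
shift(tool now) [-0.3875  0.0452  0.5771] turn [ 0.      0.3408 -0.    ] axes x [ 0.334 -0.942 -0.   ] y [-0.  0. -1.] z [ 0.942  0.334 -0.   ]
```

Request:
jog_arm --pt "-0.032 0 0.048 0 0 0 1" --pt "-0.032 0 0.048 0 0 0 1" --pt "-0.032 0 0.048 0 0 0 1" --pt "-0.032 0 0.048 0 0 0 1" --pt "-0.032 0 0.048 0 0 0 1" --pt "-0.032 0 0.048 0 0 0 1" --pt "-0.032 0 0.048 0 0 0 1" --pt "-0.032 0 0.048 0 0 0 1" --pt "-0.032 0 0.048 0 0 0 1" --pt "-0.032 0 0.048 0 0 0 1" --force 20

```text
time: 2.4
tool_pos: [0.5807, -0.1659, 0.2467]
tcp_rot: [-1.349, 0.955, -0.968]
wrist_force: [0.6, -1.2, 0.3]
width: 0.997
```

```bash
python3 - <<'E'
from h import *
print(bot.finger_overhang); plan([.6405,-.078,.1],93.4)
E
```

```text
0.014
pos [ 0.5807 -0.1659  0.2467] t 2.4 q6 0.92 w 0.997
shift(tool now) [-0.0646  0.1465  0.0846] turn [-0.0044  0.2726  0.0063] axes x [ 0.326 -0.945  0.007] y [ 0.006 -0.005 -1.   ] z [0.945 0.326 0.003]
```

Rows track well (≈92%). Align, turn and come down to 0.1.

Request:
jog_arm --pt "-0.022 0.02 0.028 0 0 0 1" --pt "-0.022 0.03 0.028 0 0 0 1" --pt "-0.021 0.03 0.028 0 0 0 1" --pt "0 0.03 0 -0.002 0.136 0.003 1" --pt "0 0.035 0 -0.002 0.136 0.003 1" --pt "0 0 0 0 0 0 1"

```text
time: 3.15
tool_pos: [0.6462, -0.0693, 0.1]
tcp_rot: [-1.234, 1.159, -1.168]
wrist_force: [0.3, 0.9, 0.4]
width: 1.0
```

```bash
python3 - <<'E'
from h import *
plan([.6405,-.078,.052],93.4)
for n in('top','side'):
    p=read_camera(n); cv2.imwrite(f'pics/{n}1.png',p['img'])
    if n=='side':
        print(p['cx'],p['cy']);cv2.imwrite('pics/s1c.png',cv2.resize(p['img'][160:290,230:400],None,fx=4,fy=4,interpolation=cv2.INTER_CUBIC))
E
```

```text
pos [ 0.6462 -0.0693  0.1   ] t 3.15 q6 1.36 w 1.0
shift(tool now) [ 0.0083  0.048  -0.0065] turn [-0.0061  0.002   0.0013] axes x [ 0.061 -0.998  0.001] y [ 0.006 -0.001 -1.   ] z [0.998 0.061 0.006]
326.5130777938684 241.3591990211395
```

View pics/s1c.png

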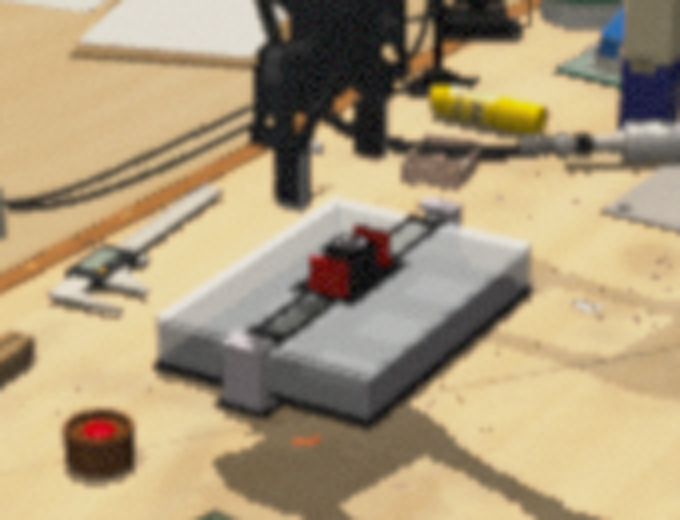

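Request:
jog_arm --pt "0.008 0 -0.006 -0.006 0.002 0.001 1" --pt "0 0.02 0 0 0 0 1" --pt "0 0.02 0 0 0 0 1" --pt "0 0 0 0 0 0 1"

```text
time: 3.75
tool_pos: [0.6467, -0.0805, 0.0668]
tcp_rot: [-1.229, 1.151, -1.173]
wrist_force: [-0.2, 0.7, -0.5]
width: 1.002
```

```bash
python3 - <<'E'
from h import *
plan([.6405,-.078,.052],93.4)
p=read_camera('side');cv2.imwrite('pics/s2c.png',cv2.resize(p['img'][160:290,230:400],None,fx=4,fy=4,interpolation=cv2.INTER_CUBIC))
E
```

```text
pos [ 0.6467 -0.0805  0.0668] t 3.75 q6 1.35 w 1.002
shift(tool now) [-0.003   0.0147 -0.0063] turn [-0.015   0.0022  0.0038] axes x [ 0.061 -0.998  0.004] y [ 0.015 -0.003 -1.   ] z [0.998 0.062 0.015]
```

View pics/s2c.png

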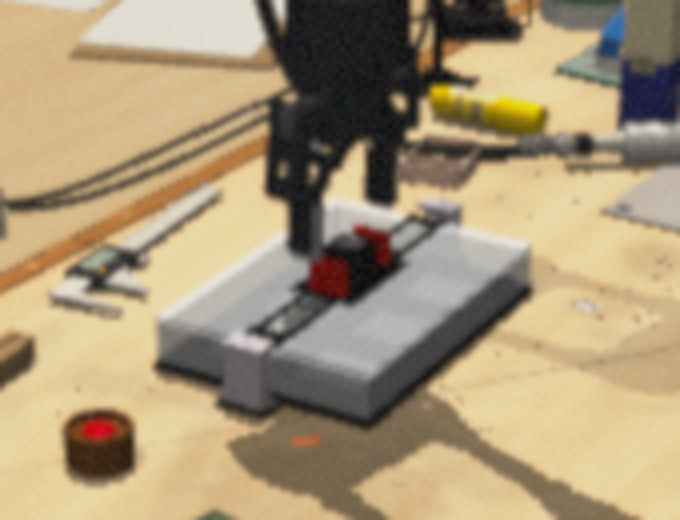

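Request:
jog_arm --pt "-0.003 0 -0.006 -0.015 0.002 0.004 1" --pt "0 0 0 0 0 0 1"

```text
time: 4.05
tool_pos: [0.6412, -0.0777, 0.068]
tcp_rot: [-1.236, 1.165, -1.165]
wrist_force: [-0.1, 0.9, -0.2]
width: 1.0
```

```bash
python3 - <<'E'
from h import *
plan([.6405,-.078,.052],93.4)
E
```

```text
pos [ 0.6412 -0.0777  0.068 ] t 4.05 q6 1.35 w 1.0
shift(tool now) [ 0.0002  0.016  -0.0008] turn [-0.0008  0.0003 -0.0002] axes x [ 0.06  -0.998 -0.   ] y [ 0.001  0.    -1.   ] z [0.998 0.06  0.001]
```

Request:
jog_arm --pt "0 0.008 -0.001 0 0 0 1" --pt "0 0.007 0 0 0 0 1" --pt "0 0 0 0 0 0 1"

```text
time: 4.42
tool_pos: [0.6406, -0.0776, 0.0526]
tcp_rot: [-1.236, 1.163, -1.166]
wrist_force: [-0.5, 0.5, 0.1]
width: 0.996
```

```bash
python3 - <<'E'
from h import *
plan([.6405,-.078,.052],93.4)
E
```

```text
pos [ 0.6406 -0.0776  0.0526] t 4.42 q6 1.35 w 0.996
shift(tool now) [ 0.0004  0.0006 -0.0002] turn [-0.0021  0.0008  0.0002] axes x [ 0.06  -0.998  0.   ] y [ 0.002 -0.    -1.   ] z [0.998 0.06  0.002]
```

Request:
jog_arm --pt "0 0 0 0 0 0 0" --pt "0 0 0 0 0 0 0" --pt "0 0 0 0 0 0 0" --pt "0 0 0 0 0 0 0" --pt "0 0 0 0 0 0 0" --pt "0 0 0 0 0 0 0" --pt "0 0 0 0 0 0 0" --pt "0 0 0 0 0 0 0" --force 20

```text
time: 5.42
tool_pos: [0.6419, -0.0787, 0.0542]
tcp_rot: [-1.235, 1.161, -1.168]
wrist_force: [-0.7, -0.8, 1.1]
width: 0.457
```

```bash
python3 - <<'E'
from h import *
plan([.6405,-.078,.052],93.4); print(readout.read_state()['wrist_force'])
p=read_camera('side');cv2.imwrite('pics/s3c.png',cv2.resize(p['img'][160:290,230:400],None,fx=4,fy=4,interpolation=cv2.INTER_CUBIC))
E
```

```text
pos [ 0.6419 -0.0787  0.0542] t 5.42 q6 1.35 w 0.457
shift(tool now) [-0.0008  0.0021 -0.0013] turn [-0.0044  0.001   0.0019] axes x [ 0.06  -0.998  0.002] y [ 0.005 -0.002 -1.   ] z [0.998 0.06  0.004]
[-0.66425924 -0.77215891  1.13202992]
```

View pics/s3c.png

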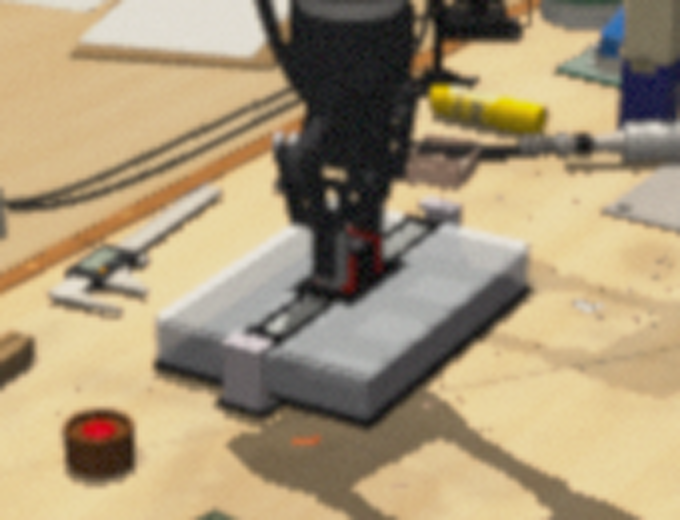

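Request:
jog_arm --pt "0 -0.01 0 0 0 0 0" --pt "0 -0.012 0 0 0 0 0" --pt "0 -0.015 0 0 0 0 0" --pt "0 -0.015 0 0 0 0 0" --pt "0 0 0 0 0 0 0"

```text
time: 6.1
tool_pos: [0.6409, -0.078, 0.1091]
tcp_rot: [-1.235, 1.162, -1.167]
wrist_force: [-0.4, -0.3, -2.4]
width: 0.452
```

```bash
python3 - <<'E'
from h import *
plan([.43,.03,.1],93.4); print(readout.read_state()['wrist_force'])
p=read_camera('side');cv2.imwrite('pics/s4c.png',cv2.resize(p['img'][160:290,230:400],None,fx=4,fy=4,interpolation=cv2.INTER_CUBIC))
E
```

```text
pos [ 0.6409 -0.078   0.1091] t 6.1 q6 1.35 w 0.452
shift(tool now) [-0.1205  0.0084 -0.204 ] turn [-0.003   0.0009  0.0008] axes x [ 0.06  -0.998  0.001] y [ 0.003 -0.001 -1.   ] z [0.998 0.06  0.003]
[-0.40527118 -0.29804827 -2.42451581]
```

View pics/s4c.png

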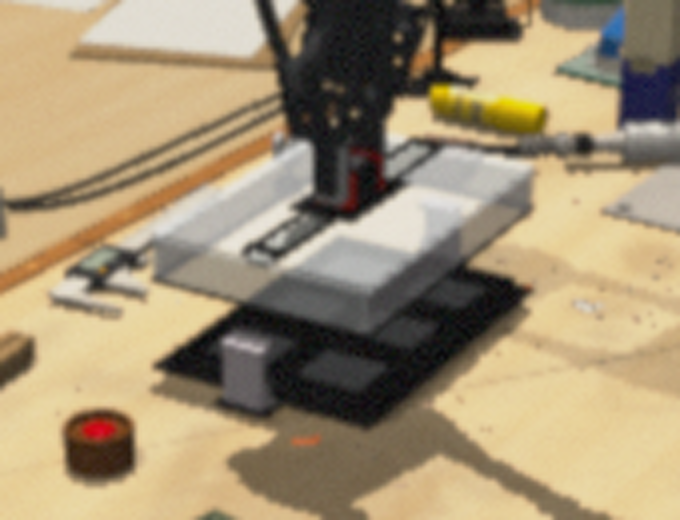

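Request:
jog_arm --pt "-0.008 0 -0.014 0 0 0 0" --pt "-0.015 0 -0.0255 0 0 0 0" --pt "-0.015 0 -0.0255 0 0 0 0" --pt "-0.015 0 -0.0255 0 0 0 0" --pt "-0.015 0 -0.0255 0 0 0 0" --pt "-0.015 0 -0.0255 0 0 0 0" --pt "-0.015 0 -0.0255 0 0 0 0" --pt "-0.015 0 -0.0255 0 0 0 0" --pt "-0.007 0 -0.012 0 0 0 0" --pt "0 0 0 0 0 0 0"

```text
time: 7.4
tool_pos: [0.4076, 0.0356, 0.1011]
tcp_rot: [-1.247, 1.177, -1.156]
wrist_force: [1.2, -0.2, -2.3]
width: 0.457
```

```bash
python3 - <<'E'
from h import *
plan([.43,.03,.06],93.4); print(readout.read_state()['wrist_force'])
p=read_camera('side');cv2.imwrite('pics/s5.png',p['img'])
E
```

```text
pos [0.4076 0.0356 0.1011] t 7.4 q6 1.53 w 0.457
shift(tool now) [0.0071 0.0407 0.0227] turn [ 0.0151  0.0012 -0.0026] axes x [ 0.06  -0.998 -0.003] y [-0.015  0.002 -1.   ] z [ 0.998  0.061 -0.015]
[ 1.23875331 -0.2163546  -2.26701278]
```

View pics/s5.png

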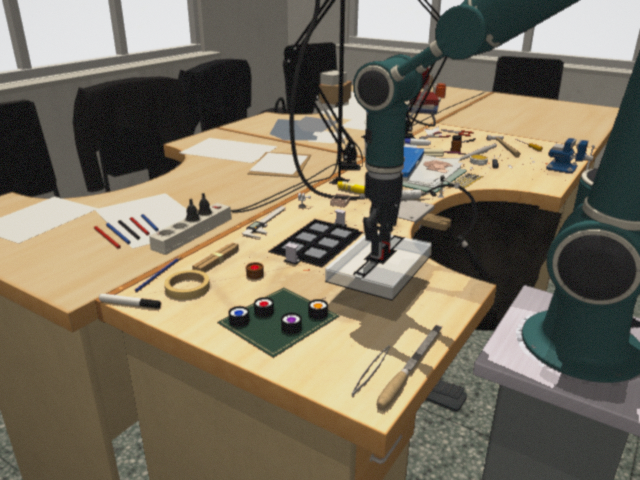

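Request:
jog_arm --pt "0.012 0.01 0.016 0.008 0 0 0" --pt "0.01 0.01 0.016 0.007 0 0 0" --pt "0 0.01 0 0 0 0 0" --pt "0 0 0 0 0 0 0"

```text
time: 7.95
tool_pos: [0.446, 0.0139, 0.0708]
tcp_rot: [-1.232, 1.163, -1.166]
wrist_force: [0.5, -0.6, -3.2]
width: 0.459
```

```bash
python3 - <<'E'
from h import *
plan([.44,.015,.051],93.4); print(readout.read_state()['wrist_force'])
E
```

```text
pos [0.446  0.0139 0.0708] t 7.95 q6 1.48 w 0.459
shift(tool now) [-0.0014  0.0198 -0.006 ] turn [-0.0044 -0.0003 -0.0019] axes x [ 0.059 -0.998 -0.002] y [ 0.004  0.002 -1.   ] z [0.998 0.059 0.004]
[ 0.45964355 -0.5831306  -3.21100768]
```

Request:
jog_arm --pt "0 0.008 -0.004 -0.004 0 -0.002 0" --pt "0 0.006 0 0 0 0 0" --pt "0 0.004 0 0 0 0 0" --pt "0 0.003 0 0 0 0 0" --pt "0 0 0 0 0 0 0"

```text
time: 8.57
tool_pos: [0.4416, 0.0142, 0.0504]
tcp_rot: [-1.237, 1.165, -1.165]
wrist_force: [0.2, -0.0, -2.6]
width: 0.455
```

```bash
python3 - <<'E'
from h import *
plan([.44,.015,.0502],93.4); print(readout.read_state()['wrist_force'])
E
```

```text
pos [0.4416 0.0142 0.0504] t 8.57 q6 1.49 w 0.455
shift(tool now) [-0.0009  0.0002 -0.0015] turn [-0.      0.0006  0.0003] axes x [ 0.06  -0.998  0.   ] y [ 0. -0. -1.] z [0.998 0.06  0.   ]
[ 0.158723   -0.0124351  -2.62087342]
```

Request:
jog_arm --pt "0 0.002 0 0 0 0 0" --pt "0 0.001 0 0 0 0 0"

```text
time: 8.82
tool_pos: [0.4419, 0.0142, 0.0501]
tcp_rot: [-1.238, 1.165, -1.165]
wrist_force: [-6.5, -1.2, 7.9]
width: 0.457
```

Request:
jog_arm --pt "0 0 0 0 0 0 1" --pt "0 0 0 0 0 0 1" --pt "0 0 0 0 0 0 1" --pt "0 0 0 0 0 0 1" --pt "0 0 0 0 0 0 1" --pt "0 -0.02 0 0 0 0 1" --pt "0 -0.04 0 0 0 0 1" --pt "0 -0.04 0 0 0 0 1" --pt "0 -0.04 0 0 0 0 1" --pt "0 0 0 0 0 0 1"

```text
time: 10.07
tool_pos: [0.4424, 0.0143, 0.194]
tcp_rot: [-1.237, 1.164, -1.165]
wrist_force: [0.4, -0.4, 0.4]
width: 0.999
```

```bash
python3 - <<'E'
from h import *
for n in ('top','side'):
    p=read_camera(n)
    if n=='top':
        for j in jars(p): print(j)
    cv2.imwrite(f'pics/{n}6.png',p['img'])
plan([.5721,.2985,.1],0)
E
```

```text
([0.7271, 0.2603], 0.021, 223, [0.057, 0.091], [217, 188, 124])
([0.6641, 0.1381], 0.023, 210, [0.038, 0.038], [210, 20, 41])
([0.5719, 0.2985], 0.026, 239, [0.038, 0.039], [31, 70, 190])
([0.5522, 0.2464], 0.025, 238, [0.038, 0.04], [215, 17, 41])
([0.4743, 0.2612], 0.026, 233, [0.037, 0.038], [152, 56, 185])
([0.459, 0.1929], 0.026, 238, [0.04, 0.039], [222, 141, 15])
pos [0.4397 0.0144 0.1902] t 10.18 q6 1.49 w 0.997
shift(tool now) [-0.2756  0.0892  0.1499] turn [ 0.0053 -1.5106 -0.0053] axes x [ 0.06  -0.998 -0.   ] y [-0.007 -0.    -1.   ] z [ 0.998  0.06  -0.007]
```

View pics/top6.png

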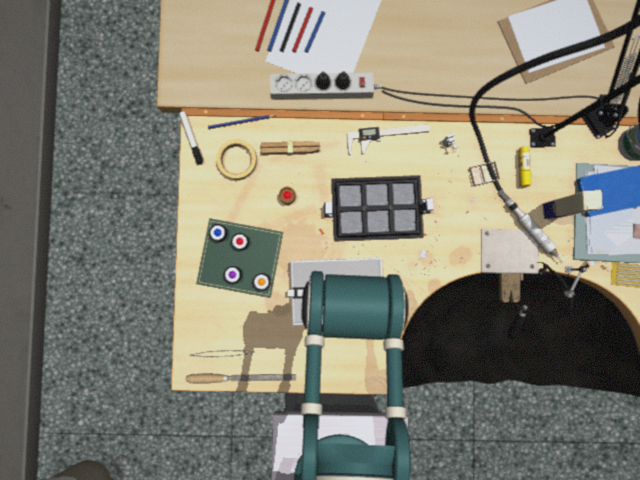

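Request:
jog_arm --pt "-0.046 0 0.025 0 0 0 1" --pt "-0.046 0 0.025 0 0 0 1" --pt "-0.046 0 0.025 0 0 0 1" --pt "-0.046 0 0.025 0 0 0 1" --pt "-0.046 0 0.025 0 0 0 1" --pt "-0.046 0 0.025 0 0 0 1" --pt "0 0 0 0 -0.17 0 1" --pt "0 0 0 0 -0.17 0 1" --pt "0 0 0 0 -0.17 0 1" --pt "0 0 0 0 -0.17 0 1"

```text
time: 11.42
tool_pos: [0.5644, 0.3033, 0.1598]
tcp_rot: [-1.509, 0.663, -0.609]
wrist_force: [0.2, -0.1, -0.0]
width: 1.0
```

Request:
jog_arm --pt "0 0.03 0 0 -0.17 0 1" --pt "0 0.03 0 0 -0.17 0 1" --pt "0 0.03 0 0 -0.1 0 1" --pt "0 0 0 0 0 0 1"

```text
time: 11.92
tool_pos: [0.5541, 0.2989, 0.0578]
tcp_rot: [-1.585, 0.322, -0.239]
wrist_force: [-1.5, -0.1, -0.1]
width: 0.999
```

```bash
python3 - <<'E'
from h import *
plan([.5720,.2985,.029],160)
E
```

```text
pos [0.5541 0.2989 0.0578] t 11.93 q6 0.81 w 0.999
shift(tool now) [0.0182 0.0278 0.0071] turn [ 0.0412 -0.0069 -0.0458] axes x [ 0.936 -0.349 -0.046] y [-0.057 -0.023 -0.998] z [ 0.347  0.937 -0.041]
```

Request:
jog_arm --pt "0.018 0 0.007 0.041 -0.007 -0.046 1" --pt "0 0 0 0 0 0 1" --pt "0 0 0 0 0 0 1"

```text
time: 12.3
tool_pos: [0.5726, 0.2989, 0.056]
tcp_rot: [-1.555, 0.279, -0.276]
wrist_force: [0.4, -0.3, -0.8]
width: 1.003
```

```bash
python3 - <<'E'
from h import *
plan([.5720,.2985,.029],160)
p=read_camera('side');cv2.imwrite('pics/s7.png',cv2.resize(p['img'][230:360,190:360],None,fx=4,fy=4,interpolation=cv2.INTER_CUBIC))
E
```

```text
pos [0.5726 0.2989 0.056 ] t 12.3 q6 0.8 w 1.003
shift(tool now) [-0.0003  0.027  -0.0005] turn [ 0.0021 -0.0048 -0.0019] axes x [ 0.938 -0.346 -0.002] y [-0.002 -0.001 -1.   ] z [ 0.346  0.938 -0.002]
```

View pics/s7.png

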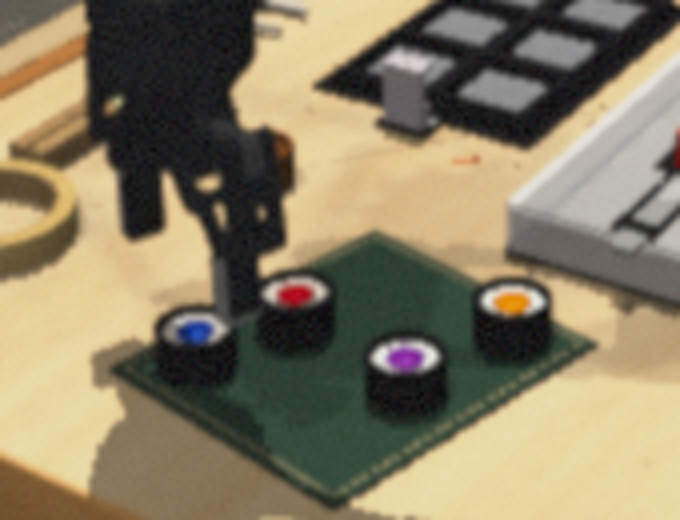

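Request:
jog_arm --pt "0 0.01 0 0 -0.005 0 1" --pt "0 0.01 0 0 0 0 1" --pt "0 0.006 0 0 0 0 1" --pt "0 0 0 0 0 0 1"

```text
time: 12.85
tool_pos: [0.5723, 0.2993, 0.0287]
tcp_rot: [-1.555, 0.275, -0.272]
wrist_force: [0.3, 0.6, 1.9]
width: 1.004
```

```bash
python3 - <<'E'
from h import *
plan([.5720,.2985,.029],160)
E
```

```text
pos [0.5723 0.2993 0.0287] t 12.85 q6 0.79 w 1.004
shift(tool now) [-0.     -0.0003 -0.0009] turn [ 0.002   0.0004 -0.002 ] axes x [ 0.94  -0.342 -0.002] y [-0.003 -0.001 -1.   ] z [ 0.342  0.94  -0.002]
```

Request:
jog_arm --pt "0 0 0 0 0 0 0" --pt "0 0 0 0 0 0 0" --pt "0 0 0 0 0 0 0" --pt "0 0 0 0 0 0 0" --pt "0 0 0 0 0 0 0" --pt "0 0 0 0 0 0 0" --force 40

```text
time: 13.6
tool_pos: [0.573, 0.2996, 0.0296]
tcp_rot: [-1.554, 0.275, -0.273]
wrist_force: [0.3, -0.7, -0.3]
width: 0.447
```

Request:
jog_arm --pt "0 -0.02 0 0 0 0 0" --pt "0 -0.025 0 0 0 0 0" --pt "0 -0.02 0 0 0 0 0" --pt "0.02 0 -0.026 0 0 0 0" --pt "0.035 0 -0.046 0 0 0 0" --pt "0.035 0 -0.046 0 0 0 0" --pt "0.035 0 -0.046 0 0 0 0" --pt "0.035 0 -0.046 0 0 0 0" --pt "0.02 0 -0.026 0 0 0 0" --pt "0 0 0 0 0 0 0"

```text
time: 14.85
tool_pos: [0.6699, 0.0101, 0.1115]
tcp_rot: [-1.549, 0.26, -0.282]
wrist_force: [-0.3, 0.0, -0.9]
width: 0.447
```

```bash
cat >> h.py <<'E'
a=np.deg2rad(3.4); C=np.array([.6405,-.078]); F=np.array([np.cos(a),np.sin(a)]); E_=np.array([-F[1],F[0]])
W={i+1:C+x*F+y*E_ for i,(x,y) in enumerate([(-.032,-.064),(-.032,0),(-.032,.064),(.032,-.064),(.032,0),(.032,.064)])}
E
python3 - <<'E'
from h import *
plan([*W[6],.031],160)
p=read_camera('top')
for j in jars(p): print(j)
E
```

```text
pos [0.6699 0.0101 0.1115] t 14.85 q6 0.32 w 0.447
shift(tool now) [ 0.0053  0.0804 -0.0219] turn [-0.0068  0.0035  0.013 ] axes x [ 0.941 -0.339  0.013] y [ 0.015  0.002 -1.   ] z [0.339 0.941 0.007]
([0.727, 0.261], 0.021, 217, [0.056, 0.091], [225, 201, 133])
([0.6637, 0.138], 0.023, 201, [0.039, 0.038], [228, 30, 52])
([0.5522, 0.2465], 0.026, 236, [0.038, 0.039], [225, 27, 49])
([0.4744, 0.2614], 0.026, 236, [0.037, 0.038], [173, 70, 212])
([0.459, 0.193], 0.026, 238, [0.039, 0.04], [228, 151, 27])
```

Request:
jog_arm --pt "0.005 0 -0.022 -0.007 0.004 0.013 0" --pt "0 0.02 0 0 0 0 0" --pt "0 0.02 0 0 0 0 0" --pt "0 0.01 0 0 0 0 0" --pt "0 0 0 0 0 0 0"

```text
time: 15.52
tool_pos: [0.6643, -0.0082, 0.0576]
tcp_rot: [-1.553, 0.274, -0.266]
wrist_force: [-0.0, 0.9, -1.1]
width: 0.448
```

```bash
python3 - <<'E'
from h import *
plan([*W[6],.031],160)
E
```

```text
pos [ 0.6643 -0.0082  0.0576] t 15.53 q6 0.29 w 0.448
shift(tool now) [ 0.0056  0.0266 -0.0023] turn [ 0.0004  0.0048 -0.0048] axes x [ 0.941 -0.338 -0.005] y [-0.005  0.001 -1.   ] z [ 0.338  0.941 -0.   ]
```

Request:
jog_arm --pt "0.006 0 -0.002 0 0.004 -0.005 0" --pt "0 0.01 0 0 0 0 0" --pt "0 0.009 0 0 0 0 0" --pt "0 0.005 0 0 0 0 0" --pt "0 0 0 0 0 0 0"

```text
time: 16.15
tool_pos: [0.6705, -0.0119, 0.0327]
tcp_rot: [-1.554, 0.271, -0.275]
wrist_force: [-0.1, -1.1, 0.1]
width: 0.444
```

```bash
python3 - <<'E'
from h import *
plan([*W[6],.031],160); print(readout.read_state()['wrist_force'])
E
```

```text
pos [ 0.6705 -0.0119  0.0327] t 16.15 q6 0.29 w 0.444
shift(tool now) [-0.0017  0.0017 -0.0009] turn [-0.0001  0.0012  0.002 ] axes x [ 0.94  -0.341  0.002] y [ 0.002 -0.001 -1.   ] z [0.341 0.94  0.   ]
[-0.13300779 -1.11180232  0.0673708 ]
```

Request:
jog_arm --pt "-0.001 0.002 -0.001 0 0 0 0" --pt "0 0 0 0 0 0 0.65" --pt "0 0 0 0 0 0 0.65" --pt "0 0 0 0 0 0 0.65" --pt "0 -0.02 0 0 0 0 0.65" --pt "0 -0.03 0 0 0 0 0.65" --pt "0 0 0 0 0 0 1"

```text
time: 17.02
tool_pos: [0.6709, -0.0126, 0.0861]
tcp_rot: [-1.553, 0.268, -0.278]
wrist_force: [0.0, 0.4, 0.1]
width: 0.844
```

Request:
jog_arm --pt "-0.02 0 0.02 0 0 0 1" --pt "-0.038 0 0.039 0 0 0 1" --pt "-0.038 0 0.039 0 0 0 1" --pt "-0.038 0 0.039 0 0 0 1" --pt "-0.038 0 0.039 0 0 0 1" --pt "-0.025 0 0.025 0 0 0 1" --pt "0 0 0 0 0 0 1"

```text
time: 17.9
tool_pos: [0.5522, 0.2497, 0.0864]
tcp_rot: [-1.552, 0.267, -0.284]
wrist_force: [0.4, -0.9, -1.1]
width: 1.0
```

```bash
python3 - <<'E'
from h import *
plan([.5522,.2465,.029],160)
p=read_camera('top')
for j in jars(p): print(j)
c=cloud(p)
cv2.imwrite('pics/t8.png',cv2.resize(p['img'][160:260,310:450],None,fx=5,fy=5,interpolation=cv2.INTER_CUBIC))
E
```

```text
pos [0.5522 0.2497 0.0864] t 17.9 q6 0.74 w 1.0
shift(tool now) [ 0.0005  0.0574 -0.0032] turn [-0.0031 -0.0018  0.0103] axes x [ 0.939 -0.344  0.01 ] y [ 0.011 -0.001 -1.   ] z [0.344 0.939 0.003]
([0.7274, 0.2617], 0.021, 235, [0.057, 0.091], [228, 209, 137])
([0.6638, 0.1379], 0.023, 196, [0.038, 0.038], [222, 27, 48])
([0.6673, -0.0124], 0.027, 232, [0.04, 0.038], [36, 81, 204])
([0.5509, 0.2363], 0.026, 99, [0.038, 0.02], [169, 26, 37])
([0.473, 0.27], 0.026, 116, [0.037, 0.021], [144, 50, 182])
([0.4591, 0.193], 0.026, 234, [0.04, 0.039], [216, 129, 9])
```

View pics/t8.png

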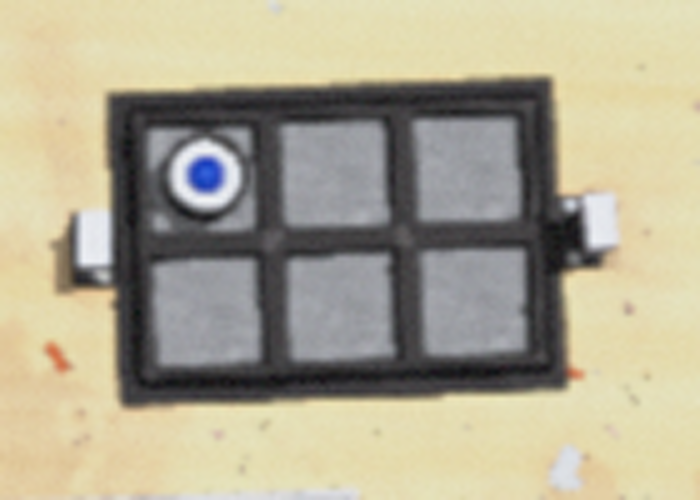

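Request:
jog_arm --pt "0 0.01 -0.003 -0.003 -0.002 0.01 1" --pt "0 0.015 0 0 0 0 1" --pt "0 0.012 0 0 0 0 1" --pt "0 0 0 0 0 0 1"

```text
time: 18.45
tool_pos: [0.5526, 0.2416, 0.0455]
tcp_rot: [-1.555, 0.279, -0.277]
wrist_force: [-0.3, 0.1, -0.5]
width: 0.998
```

```bash
python3 - <<'E'
from h import *
plan([.5522,.2465,.029],160)
E
```

```text
pos [0.5526 0.2416 0.0455] t 18.45 q6 0.73 w 0.998
shift(tool now) [-0.0021  0.0165  0.0045] turn [ 0.0025 -0.0052 -0.0011] axes x [ 0.938 -0.347 -0.001] y [-0.002 -0.002 -1.   ] z [ 0.347  0.938 -0.002]
```

Request:
jog_arm --pt "-0.002 0.003 0.0045 0 -0.005 0 1" --pt "0 0.008 0 0 0 0 1" --pt "0 0.005 0 0 0 0 1" --pt "0 0 0 0 0 0 1" --pt "0 0 0 0 0 0 0" --pt "0 0 0 0 0 0 0" --pt "0 0 0 0 0 0 0" --pt "0 0 0 0 0 0 0" --pt "0 0 0 0 0 0 0" --pt "0 0 0 0 0 0 0"

```text
time: 19.7
tool_pos: [0.5534, 0.2471, 0.0296]
tcp_rot: [-1.554, 0.274, -0.274]
wrist_force: [-0.2, 0.4, -0.2]
width: 0.445
```

```bash
python3 - <<'E'
from h import *
plan([*W[4],.1],160)
E
```

```text
pos [0.5534 0.2471 0.0296] t 19.7 q6 0.73 w 0.445
shift(tool now) [ 0.2479 -0.07   -0.3218] turn [ 0.001  -0.      0.0005] axes x [ 0.94  -0.342  0.   ] y [ 0.    -0.001 -1.   ] z [ 0.342  0.94  -0.001]
```

Request:
jog_arm --pt "0 -0.02 0 0 0 0 0" --pt "0 -0.025 0 0 0 0 0" --pt "0 -0.02 0 0 0 0 0" --pt "0.02 0 -0.026 0 0 0 0" --pt "0.035 0 -0.045 0 0 0 0" --pt "0.035 0 -0.045 0 0 0 0" --pt "0.035 0 -0.045 0 0 0 0" --pt "0.035 0 -0.045 0 0 0 0" --pt "0.035 0 -0.045 0 0 0 0" --pt "0.03 0 -0.04 0 0 0 0"

```text
time: 20.95
tool_pos: [0.6743, -0.1084, 0.1136]
tcp_rot: [-1.55, 0.255, -0.28]
wrist_force: [0.3, 0.2, -1.5]
width: 0.449
```

Request:
jog_arm --pt "0.016 0 -0.021 0 0 0 0" --pt "0 0 0 0 0 0 0"

```text
time: 21.2
tool_pos: [0.6841, -0.1382, 0.1166]
tcp_rot: [-1.55, 0.256, -0.287]
wrist_force: [0.0, -0.6, -1.1]
width: 0.442
```

```bash
python3 - <<'E'
from h import *
plan([*W[4],.031],160)
E
```

```text
pos [ 0.6841 -0.1382  0.1166] t 21.2 q6 0.11 w 0.442
shift(tool now) [-0.0084  0.0854 -0.0049] turn [-0.0071  0.0032  0.019 ] axes x [ 0.941 -0.339  0.019] y [ 0.02  0.   -1.  ] z [0.339 0.941 0.007]
```

Request:
jog_arm --pt "-0.007 0.01 -0.004 -0.007 0.003 0.019 0" --pt "0 0.02 0 0 0 0 0" --pt "0 0.015 0 0 0 0 0" --pt "0 0.01 0 0 0 0 0" --pt "0 0 0 0 0 0 0"

```text
time: 21.82
tool_pos: [0.6729, -0.1338, 0.0556]
tcp_rot: [-1.552, 0.276, -0.264]
wrist_force: [0.3, 0.1, -0.2]
width: 0.448
```

```bash
python3 - <<'E'
from h import *
plan([*W[4],.031],160)
E
```

```text
pos [ 0.6729 -0.1338  0.0556] t 21.82 q6 0.11 w 0.448
shift(tool now) [ 0.0055  0.0246 -0.0047] turn [-0.0003  0.0049 -0.0075] axes x [ 0.941 -0.337 -0.007] y [-0.007  0.003 -1.   ] z [0.337 0.941 0.   ]
```

Request:
jog_arm --pt "0.005 0.004 -0.005 0 0.004 -0.006 0" --pt "0 0.009 0 0 0 0 0" --pt "0 0.007 0 0 0 0 0" --pt "0 0.003 0 0 0 0 0" --pt "0 0 0 0 0 0 0"

```text
time: 22.45
tool_pos: [0.6772, -0.141, 0.0321]
tcp_rot: [-1.553, 0.273, -0.274]
wrist_force: [0.1, -0.5, -0.7]
width: 0.442
```

```bash
python3 - <<'E'
from h import *
plan([*W[4],.031],160)
E
```

```text
pos [ 0.6772 -0.141   0.0321] t 22.45 q6 0.11 w 0.442
shift(tool now) [-0.0012  0.0011  0.0006] turn [-0.0004  0.0004  0.0011] axes x [ 0.94  -0.342  0.001] y [ 0.001  0.    -1.   ] z [0.342 0.94  0.   ]
```

Request:
jog_arm --pt "0 0.0015 0 0 0 0 0" --pt "0 0 0 0 0 0 0.65" --pt "0 0 0 0 0 0 0.65" --pt "0 0 0 0 0 0 0.65" --pt "0 -0.02 0 0 0 0 0.65" --pt "0 -0.045 0 0 0 0 0.65" --pt "-0.02 0 0.02 0 0 0 1" --pt "-0.041 0 0.038 0 0 0 1" --pt "-0.041 0 0.038 0 0 0 1" --pt "-0.041 0 0.038 0 0 0 1"

```text
time: 23.7
tool_pos: [0.594, 0.0339, 0.1084]
tcp_rot: [-1.551, 0.265, -0.293]
wrist_force: [0.1, 1.1, -0.5]
width: 1.003
```

Request:
jog_arm --pt "-0.041 0 0.038 0 0 0 1" --pt "-0.041 0 0.038 0 0 0 1" --pt "-0.041 0 0.038 0 0 0 1" --pt "-0.036 0 0.035 0 0 0 1" --pt "-0.02 0 0.02 0 0 0 1" --pt "0 0 0 0 0 0 1"

```text
time: 24.45
tool_pos: [0.4838, 0.266, 0.1181]
tcp_rot: [-1.543, 0.25, -0.3]
wrist_force: [1.3, 0.2, -0.3]
width: 0.999
```

```bash
python3 - <<'E'
from h import *
plan([.4743,.2613,.029],160)
p=read_camera('top')
for j in jars(p): print(j)
p=read_camera('side')
for r in spotter.spot_point(p,'jar_1_mid'): print(round(r['p'],2),np.round(r['location']),world(p,r['location'],.015).round(3))
E
```

```text
pos [0.4838 0.266  0.1181] t 24.45 q6 0.82 w 0.999
shift(tool now) [-0.01    0.0887 -0.0091] turn [-0.0157 -0.0019  0.0301] axes x [ 0.939 -0.344  0.03 ] y [ 0.034  0.004 -0.999] z [0.344 0.939 0.016]
([0.7268, 0.2627], 0.021, 222, [0.057, 0.091], [221, 197, 129])
([0.6756, -0.1403], 0.026, 233, [0.039, 0.038], [214, 31, 47])
([0.6638, 0.1386], 0.023, 194, [0.038, 0.038], [219, 29, 49])
([0.6672, -0.0124], 0.027, 232, [0.04, 0.038], [40, 84, 200])
([0.4741, 0.2563], 0.026, 171, [0.037, 0.029], [157, 60, 191])
([0.4591, 0.1931], 0.026, 235, [0.039, 0.039], [209, 126, 7])
0.8 [253. 268.] [0.671 0.137 0.015]
0.54 [319. 223.] [ 0.683 -0.151  0.015]
```

Request:
jog_arm --pt "-0.008 0.01 -0.007 -0.016 -0.002 0.03 1" --pt "0 0.02 0 0 0 0 1" --pt "0 0.02 0 0 0 0 1" --pt "0 0.01 0 0 0 0 1" --pt "0 0 0 0 0 0 1"

```text
time: 25.22
tool_pos: [0.4751, 0.2539, 0.0536]
tcp_rot: [-1.557, 0.288, -0.277]
wrist_force: [-0.0, -0.4, -0.1]
width: 0.999
```

```bash
python3 - <<'E'
from h import *
plan([.4743,.2613,.029],160)
E
```

```text
pos [0.4751 0.2539 0.0536] t 25.23 q6 0.8 w 0.999
shift(tool now) [-0.0032  0.0246  0.0068] turn [ 0.0063 -0.0109 -0.0064] axes x [ 0.936 -0.352 -0.006] y [-0.008 -0.004 -1.   ] z [ 0.352  0.936 -0.006]
```

Request:
jog_arm --pt "-0.003 0.004 0.007 0.005 -0.01 -0.006 1" --pt "0 0.01 0 0 0 0 1" --pt "0 0.008 0 0 0 0 1" --pt "0 0.002 0 0 0 0 1" --pt "0 0 0 0 0 0 0" --pt "0 0 0 0 0 0 0" --pt "0 0 0 0 0 0 0" --pt "0 0 0 0 0 0 0" --pt "0 0 0 0 0 0 0" --pt "0 0 0 0 0 0 0"

```text
time: 26.48
tool_pos: [0.4763, 0.2627, 0.0302]
tcp_rot: [-1.552, 0.272, -0.276]
wrist_force: [-1.2, -0.1, -1.0]
width: 0.445
```

```bash
python3 - <<'E'
from h import *
plan([*W[3],.1],160)
E
```

```text
pos [0.4763 0.2627 0.0302] t 26.48 q6 0.81 w 0.445
shift(tool now) [ 0.2163 -0.0697 -0.2178] turn [-0.0016 -0.0002  0.0023] axes x [ 0.94  -0.342  0.002] y [ 0.003  0.001 -1.   ] z [0.342 0.94  0.002]
```

Request:
jog_arm --pt "0 -0.02 0 0 0 0 0" --pt "0 -0.03 0 0 0 0 0" --pt "0 -0.02 0 0 0 0 0" --pt "0.02 0 -0.02 0 0 0 0" --pt "0.04 0 -0.04 0 0 0 0" --pt "0.04 0 -0.04 0 0 0 0" --pt "0.04 0 -0.04 0 0 0 0" --pt "0.04 0 -0.04 0 0 0 0" --pt "0.028 0 -0.028 0 0 0 0" --pt "0 0 0 0 0 0 0"

```text
time: 27.72
tool_pos: [0.6042, -0.0115, 0.1021]
tcp_rot: [-1.553, 0.269, -0.275]
wrist_force: [0.2, 0.1, -0.4]
width: 0.446
```

```bash
python3 - <<'E'
from h import *
plan([*W[3],.031],160)
E
```

```text
pos [ 0.6042 -0.0115  0.1021] t 27.73 q6 0.29 w 0.446
shift(tool now) [ 0.0018  0.0711 -0.0041] turn [-0.0016  0.0028  0.0035] axes x [ 0.941 -0.339  0.003] y [ 0.004  0.    -1.   ] z [0.339 0.941 0.002]
```

Request:
jog_arm --pt "0.001 0.01 -0.004 0 0.002 0 0" --pt "0 0.02 0 0 0 0 0" --pt "0 0.01 0 0 0 0 0" --pt "0 0 0 0 0 0 0"

```text
time: 28.22
tool_pos: [0.6006, -0.013, 0.0571]
tcp_rot: [-1.552, 0.273, -0.27]
wrist_force: [-0.3, 0.8, 0.1]
width: 0.446
```

```bash
python3 - <<'E'
from h import *
plan([*W[3],.031],160)
E
```

```text
pos [ 0.6006 -0.013   0.0571] t 28.23 q6 0.28 w 0.446
shift(tool now) [ 0.0049  0.0261 -0.0015] turn [-0.001   0.0031 -0.0016] axes x [ 0.941 -0.339 -0.002] y [-0.001  0.001 -1.   ] z [0.339 0.941 0.001]
```

Request:
jog_arm --pt "0.005 0.005 -0.001 0 0.003 -0.001 0" --pt "0 0.009 0 0 0 0 0" --pt "0 0.007 0 0 0 0 0" --pt "0 0.003 0 0 0 0 0" --pt "0 0 0 0 0 0 0"

```text
time: 28.85
tool_pos: [0.6058, -0.0149, 0.0319]
tcp_rot: [-1.552, 0.272, -0.273]
wrist_force: [0.3, 0.6, -0.4]
width: 0.449
```

```bash
python3 - <<'E'
from h import *
plan([*W[3],.031],160)
E
```

```text
pos [ 0.6058 -0.0149  0.0319] t 28.85 q6 0.28 w 0.449
shift(tool now) [-0.0006  0.0009 -0.0014] turn [-0.0013  0.0013  0.0004] axes x [ 0.94  -0.341  0.   ] y [ 0.001  0.001 -1.   ] z [0.341 0.94  0.001]
```

Request:
jog_arm --pt "0 0.001 0 0 0 0 0" --pt "0 0 0 0 0 0 0.65" --pt "0 0 0 0 0 0 0.65" --pt "0 0 0 0 0 0 0.65" --pt "0 -0.02 0 0 0 0 0.65" --pt "0 -0.045 0 0 0 0 0.65" --pt "-0.03 0 0.02 0 0 0 1" --pt "-0.05 0 0.035 0 0 0 1" --pt "-0.05 0 0.035 0 0 0 1" --pt "-0.05 0 0.035 0 0 0 1"

```text
time: 30.1
tool_pos: [0.485, 0.1658, 0.1086]
tcp_rot: [-1.546, 0.266, -0.293]
wrist_force: [0.2, 1.2, 0.3]
width: 1.001
```

Request:
jog_arm --pt "-0.03 0 0.02 0 0 0 1" --pt "0 0 0 0 0 0 1"

```text
time: 30.35
tool_pos: [0.4618, 0.199, 0.1117]
tcp_rot: [-1.544, 0.259, -0.291]
wrist_force: [0.7, -0.5, 0.1]
width: 0.996
```

```bash
python3 - <<'E'
from h import *
plan([.459,.193,.029],160)
p=read_camera('top')
for j in jars(p): print(j)
E
```

```text
pos [0.4618 0.199  0.1117] t 30.35 q6 0.71 w 0.996
shift(tool now) [-0.0021  0.0825 -0.0076] turn [-0.0121 -0.0017  0.0183] axes x [ 0.939 -0.344  0.018] y [ 0.021  0.005 -1.   ] z [0.344 0.939 0.012]
([0.722, 0.2691], 0.021, 180, [0.055, 0.086], [216, 187, 125])
([0.6756, -0.1404], 0.026, 236, [0.04, 0.038], [214, 28, 46])
([0.6639, 0.1377], 0.023, 195, [0.038, 0.038], [216, 29, 45])
([0.6673, -0.0124], 0.026, 232, [0.04, 0.038], [33, 74, 192])
([0.6039, -0.0158], 0.026, 228, [0.038, 0.038], [140, 40, 172])
```

Request:
jog_arm --pt "-0.001 0.01 -0.005 -0.012 -0.002 0.018 1" --pt "0 0.02 0 0 0 0 1" --pt "0 0.015 0 0 0 0 1" --pt "0 0 0 0 0 0 1"

```text
time: 30.9
tool_pos: [0.4637, 0.1903, 0.0659]
tcp_rot: [-1.554, 0.277, -0.279]
wrist_force: [-0.8, -0.4, 0.1]
width: 1.002
```

```bash
python3 - <<'E'
from h import *
plan([.459,.193,.029],160)
p=read_camera('side'); c=cloud(p); h=cv2.cvtColor(p['img'],cv2.COLOR_BGR2HSV)
m=(h[...,0]>8)&(h[...,0]<24)&(h[...,1]>190)&(abs(c[...,2]-.026)<.008)&(abs(c[...,0]-.46)<.08)&(abs(c[...,1]-.2)<.08)
print(m.sum(),c[m].mean(0))
E
```

```text
pos [0.4637 0.1903 0.0659] t 30.9 q6 0.7 w 1.002
shift(tool now) [-0.0054  0.0369  0.0009] turn [ 0.0004 -0.0052  0.0016] axes x [ 0.938 -0.347  0.002] y [ 0.001 -0.001 -1.   ] z [ 0.347  0.938 -0.   ]
26 [0.45827606 0.19578504 0.02446215]
```

Orange is where expected. Go down and grip.

Request:
jog_arm --pt "-0.005 0.01 0.002 0 -0.005 0 1" --pt "0 0.012 0 0 0 0 1" --pt "0 0.01 0 0 0 0 1" --pt "0 0 0 0 0 0 1"

```text
time: 31.45
tool_pos: [0.4608, 0.1944, 0.0332]
tcp_rot: [-1.553, 0.271, -0.277]
wrist_force: [0.1, 0.6, 0.5]
width: 1.001
```

```bash
python3 - <<'E'
from h import *
plan([.459,.193,.029],160)
E
```

```text
pos [0.4608 0.1944 0.0332] t 31.45 q6 0.7 w 1.001
shift(tool now) [-0.0013  0.0041 -0.0019] turn [-0.001  -0.      0.0035] axes x [ 0.94  -0.342  0.003] y [ 0.004 -0.    -1.   ] z [0.342 0.94  0.001]
```

Request:
jog_arm --pt "-0.001 0.005 -0.002 0 0 0.002 1" --pt "0 0 0 0 0 0 0" --pt "0 0 0 0 0 0 0" --pt "0 0 0 0 0 0 0" --pt "0 0 0 0 0 0 0" --pt "0 0 0 0 0 0 0" --pt "0 0 0 0 0 0 0" --pt "0 -0.02 0 0 0 0 0" --pt "0 -0.03 0 0 0 0 0" --pt "0 -0.025 0 0 0 0 0"

```text
time: 32.7
tool_pos: [0.4569, 0.192, 0.1025]
tcp_rot: [-1.555, 0.277, -0.271]
wrist_force: [-0.1, 0.6, -1.0]
width: 0.45
```

Request:
jog_arm --pt "0.02 0 -0.02 0 0 0 0" --pt "0.04 0 -0.041 0 0 0 0" --pt "0.04 0 -0.041 0 0 0 0" --pt "0.04 0 -0.041 0 0 0 0" --pt "0.04 0 -0.041 0 0 0 0" --pt "0.04 0 -0.041 0 0 0 0" --pt "0.03 0 -0.03 0 0 0 0" --pt "0 0 0 0 0 0 0"

```text
time: 33.7
tool_pos: [0.6125, -0.1418, 0.1058]
tcp_rot: [-1.552, 0.267, -0.275]
wrist_force: [-0.4, -0.1, -1.1]
width: 0.449
```

```bash
python3 - <<'E'
from h import *
plan([*W[1],.031],160)
E
```

```text
pos [ 0.6125 -0.1418  0.1058] t 33.7 q6 0.08 w 0.449
shift(tool now) [ 0.0002  0.0748 -0.0021] turn [-0.0025  0.0033  0.0046] axes x [ 0.941 -0.339  0.005] y [ 0.005  0.001 -1.   ] z [0.339 0.941 0.003]
```

Request:
jog_arm --pt "0.001 0.01 -0.003 -0.002 0.003 0.004 0" --pt "0 0.02 0 0 0 0 0" --pt "0 0.012 0 0 0 0 0" --pt "0 0 0 0 0 0 0"

```text
time: 34.2
tool_pos: [0.6092, -0.1414, 0.0585]
tcp_rot: [-1.552, 0.276, -0.268]
wrist_force: [0.2, 0.1, -1.3]
width: 0.448
```

```bash
python3 - <<'E'
from h import *
plan([*W[1],.031],160)
E
```

```text
pos [ 0.6092 -0.1414  0.0585] t 34.2 q6 0.08 w 0.448
shift(tool now) [ 0.0039  0.0274 -0.0012] turn [-0.0007  0.0026 -0.0056] axes x [ 0.941 -0.34  -0.006] y [-0.005  0.003 -1.   ] z [0.34  0.941 0.001]
```

Request:
jog_arm --pt "0.004 0.006 -0.001 0 0.002 -0.005 0" --pt "0 0.009 0 0 0 0 0" --pt "0 0.008 0 0 0 0 0" --pt "0 0.003 0 0 0 0 0" --pt "0 0 0 0 0 0 0"

```text
time: 34.83
tool_pos: [0.6133, -0.1431, 0.0311]
tcp_rot: [-1.553, 0.272, -0.273]
wrist_force: [0.6, 0.0, -0.9]
width: 0.448
```

```bash
python3 - <<'E'
from h import *
plan([*W[1],.031],160)
E
```

```text
pos [ 0.6133 -0.1431  0.0311] t 34.83 q6 0.08 w 0.448
shift(tool now) [-0.0007  0.0001 -0.001 ] turn [-0.0008  0.0017  0.0007] axes x [ 0.94  -0.34   0.001] y [ 0.001  0.001 -1.   ] z [0.34  0.94  0.001]
```

Request:
jog_arm --pt "0 0 0 0 0 0 0.65" --pt "0 0 0 0 0 0 0.65" --pt "0 0 0 0 0 0 0.65" --pt "0 -0.02 0 0 0 0 0.65" --pt "0 -0.05 0 0 0 0 0.65" --pt "0 -0.04 0 0 0 0 0.65" --pt "-0.045 0 0.019 0 0 0 1" --pt "-0.055 0 0.023 0 0 0 1" --pt "-0.055 0 0.023 0 0 0 1" --pt "-0.055 0 0.023 0 0 0 1"

```text
time: 36.08
tool_pos: [0.4503, 0.0115, 0.1563]
tcp_rot: [-1.551, 0.261, -0.293]
wrist_force: [0.7, 0.9, 0.2]
width: 1.0
```

Request:
jog_arm --pt "0 0 0 0 0.17 0 1" --pt "0 0 0 0 0.17 0 1" --pt "0 0 0 0 0.17 0 1" --pt "0 0 0 0 0.17 0 1" --pt "0 0 0 0 0.17 0 1" --pt "0 0 0 0 0.17 0 1" --pt "0 0 0 0 0.17 0 1" --pt "0 0 0 0 0 0 1"

```text
time: 37.08
tool_pos: [0.4495, 0.0148, 0.1695]
tcp_rot: [-1.18, 1.183, -1.231]
wrist_force: [0.1, 0.6, 0.1]
width: 1.0
```

```bash
python3 - <<'E'
from h import *
plan([.4419,.0142,.0498],93.4)
p=read_camera('top')
for j in jars(p): print(j)
c=cloud(p)
cv2.imwrite('pics/t9.png',cv2.resize(p['img'][150:340,180:450],None,fx=2.8,fy=2.8,interpolation=cv2.INTER_CUBIC))
E
```

```text
pos [0.4495 0.0148 0.1695] t 37.08 q6 1.55 w 1.0
shift(tool now) [ 0.0005  0.1193 -0.0122] turn [-0.0383 -0.063   0.0028] axes x [-0.004 -1.     0.002] y [ 0.038 -0.002 -0.999] z [ 0.999 -0.004  0.038]
([0.7269, 0.2608], 0.021, 220, [0.058, 0.091], [223, 200, 131])
([0.6756, -0.1404], 0.026, 232, [0.038, 0.039], [219, 34, 52])
([0.6638, 0.1382], 0.023, 199, [0.038, 0.038], [217, 26, 46])
([0.6673, -0.0124], 0.027, 232, [0.04, 0.038], [31, 72, 189])
([0.6116, -0.1421], 0.026, 234, [0.038, 0.039], [222, 143, 16])
([0.6038, -0.0158], 0.027, 234, [0.04, 0.038], [152, 57, 185])
```

View pics/t9.png

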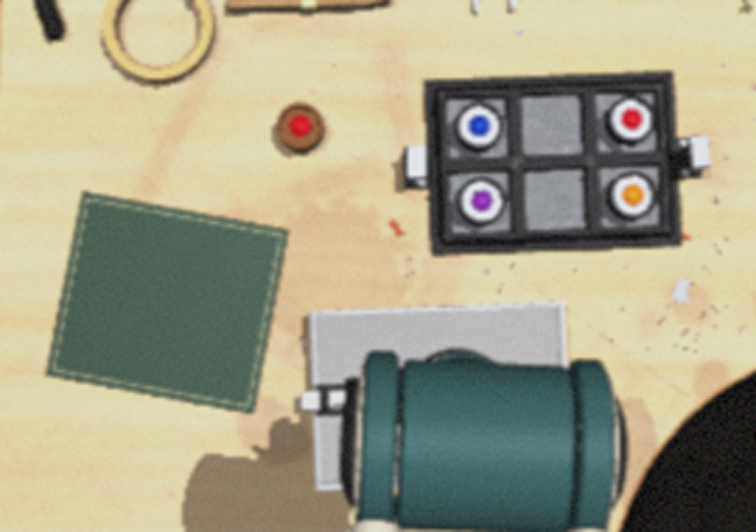

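Request:
jog_arm --pt "0 0.02 -0.012 -0.038 -0.063 0.003 1" --pt "0 0.03 0 0 0 0 1" --pt "0 0.025 0 0 0 0 1" --pt "0 0 0 0 0 0 1"

```text
time: 37.62
tool_pos: [0.4405, 0.0148, 0.0961]
tcp_rot: [-1.239, 1.149, -1.157]
wrist_force: [-0.6, 0.7, 0.8]
width: 1.003
```

```bash
python3 - <<'E'
from h import *
plan([.4419,.0142,.0498],93.4)
E
```

```text
pos [0.4405 0.0148 0.0961] t 37.62 q6 1.47 w 1.003
shift(tool now) [0.0007 0.0463 0.001 ] turn [-0.0062  0.0156  0.0004] axes x [ 0.075 -0.997  0.   ] y [ 0.006  0.    -1.   ] z [0.997 0.075 0.006]
```

Request:
jog_arm --pt "0.001 0.01 0.002 -0.006 0.014 0 1" --pt "0 0.014 0 0 0 0 1" --pt "0 0.01 0 0 0 0 1" --pt "0 0 0 0 0 0 1"

```text
time: 38.12
tool_pos: [0.4453, 0.0138, 0.0628]
tcp_rot: [-1.235, 1.159, -1.166]
wrist_force: [0.4, -0.5, 0.1]
width: 1.0
```

```bash
python3 - <<'E'
from h import *
plan([.4419,.0142,.0498],93.4)
E
```

```text
pos [0.4453 0.0138 0.0628] t 38.12 q6 1.48 w 1.0
shift(tool now) [-0.0006  0.013  -0.0034] turn [-0.0046  0.0031  0.0008] axes x [ 0.062 -0.998  0.001] y [ 0.005 -0.001 -1.   ] z [0.998 0.062 0.005]
```

Request:
jog_arm --pt "0 0.005 -0.003 -0.004 0.003 0 1" --pt "0 0.006 0 0 0 0 1" --pt "0 0.001 0 0 0 0 1" --pt "0 0 0 0 0 0 1"

```text
time: 38.62
tool_pos: [0.4426, 0.0136, 0.0505]
tcp_rot: [-1.236, 1.164, -1.167]
wrist_force: [0.6, -0.6, -0.8]
width: 0.999
```

```bash
python3 - <<'E'
from h import *
plan([.4419,.0142,.0498],93.4)
E
```

```text
pos [0.4426 0.0136 0.0505] t 38.62 q6 1.49 w 0.999
shift(tool now) [-0.0007  0.0007 -0.0006] turn [-0.0012  0.      0.0009] axes x [ 0.059 -0.998  0.001] y [ 0.001 -0.001 -1.   ] z [0.998 0.059 0.001]
```

Request:
jog_arm --pt "0 0 0 0 0 0 0" --pt "0 0 0 0 0 0 0" --pt "0 0 0 0 0 0 0" --pt "0 0 0 0 0 0 0" --pt "0 0 0 0 0 0 0" --pt "0 0 0 0 0 0 0" --pt "0 0 0 0 0 0 0" --pt "0 0 0 0 0 0 0" --force 22

```text
time: 39.62
tool_pos: [0.4435, 0.0141, 0.052]
tcp_rot: [-1.234, 1.164, -1.167]
wrist_force: [-0.5, 0.7, 1.3]
width: 0.454
```

Request:
jog_arm --pt "0 -0.01 0 0 0 0 0" --pt "0 -0.02 0 0 0 0 0" --pt "0 -0.02 0 0 0 0 0" --pt "0 -0.01 0 0 0 0 0" --pt "0 0 0 0 0 0 0"

```text
time: 40.25
tool_pos: [0.4411, 0.0138, 0.1129]
tcp_rot: [-1.238, 1.166, -1.165]
wrist_force: [-0.1, -0.3, -3.7]
width: 0.457
```

```bash
python3 - <<'E'
from h import *
plan([.641,-.0783,.1],93.4); print(readout.read_state()['wrist_force'])
p=read_camera('side')
cv2.imwrite('pics/s10.png',cv2.resize(p['img'][180:330,250:450],None,fx=3.5,fy=3.5,interpolation=cv2.INTER_CUBIC))
E
```

```text
pos [0.4411 0.0138 0.1129] t 40.25 q6 1.49 w 0.457
shift(tool now) [0.1037 0.0127 0.1942] turn [ 0.0014 -0.0003  0.0003] axes x [ 0.059 -0.998  0.   ] y [-0.001 -0.    -1.   ] z [ 0.998  0.059 -0.001]
[-0.09851462 -0.34746598 -3.72399706]
```

View pics/s10.png

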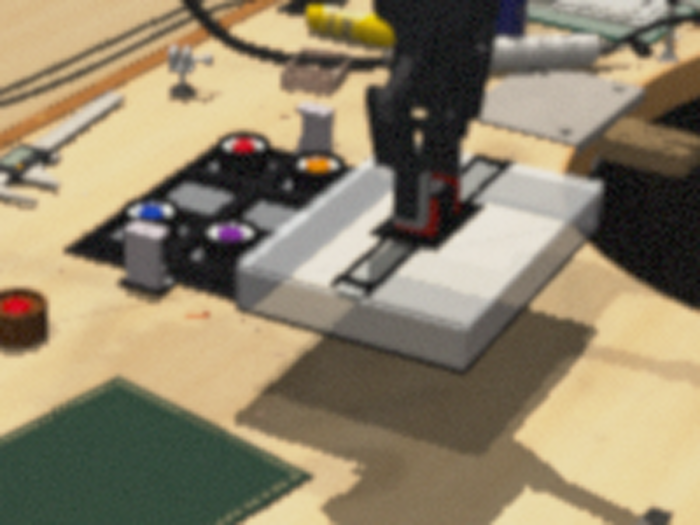

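Request:
jog_arm --pt "0.006 0 0.012 0 0 0 0" --pt "0.014 0 0.026 0 0 0 0" --pt "0.014 0 0.026 0 0 0 0" --pt "0.014 0 0.026 0 0 0 0" --pt "0.014 0 0.026 0 0 0 0" --pt "0.014 0 0.026 0 0 0 0" --pt "0.014 0 0.026 0 0 0 0" --pt "0.008 0 0.015 0 0 0 0" --pt "0 0 0 0 0 0 0"

```text
time: 41.42
tool_pos: [0.636, -0.0792, 0.0995]
tcp_rot: [-1.246, 1.176, -1.159]
wrist_force: [-0.5, -0.1, -3.0]
width: 0.455
```

```bash
python3 - <<'E'
from h import *
plan([.6435,-.0787,.075],93.4); s=readout.read_state(); print(s['wrist_force'])
E
```

```text
pos [ 0.636  -0.0792  0.0995] t 41.42 q6 1.35 w 0.455
shift(tool now) [-0.0001  0.0244  0.0078] turn [ 0.0137 -0.0003 -0.0008] axes x [ 0.059 -0.998 -0.001] y [-0.014  0.    -1.   ] z [ 0.998  0.059 -0.014]
[-0.51522902 -0.13713042 -2.95901864]
```

Request:
jog_arm --pt "0 0.006 0.0075 0.013 0 0 0" --pt "0 0.006 0 0 0 0 0" --pt "0 0.006 0 0 0 0 0" --pt "0 0 0 0 0 0 0"

```text
time: 41.92
tool_pos: [0.6407, -0.0777, 0.0775]
tcp_rot: [-1.239, 1.17, -1.161]
wrist_force: [-0.7, -0.1, -2.8]
width: 0.454
```

```bash
python3 - <<'E'
from h import *
plan([.6435,-.0787,.056],93.4)
p=read_camera('top'); c=cloud(p); x,y,z=np.moveaxis(c,-1,0)
m=(z>.045)&(z<.068)&(abs(x-.64)<.12)&(abs(y+.08)<.13); print(m.sum(),cv2.minAreaRect(c[m][:,:2].astype(np.float32)),np.median(z[m]))
# lid edges in case frame
q=(c[m][:,:2]-C)@np.column_stack([F,E_]); print(np.percentile(q,[1,99],axis=0).round(4))
cv2.imwrite('pics/t11.png',cv2.resize(p['img'][150:270,300:460],None,fx=4.5,fy=4.5,interpolation=cv2.INTER_CUBIC))
E
```

```text
pos [ 0.6407 -0.0777  0.0775] t 41.92 q6 1.35 w 0.454
shift(tool now) [0.0012 0.0215 0.0028] turn [ 0.0052  0.0004 -0.0022] axes x [ 0.06  -0.998 -0.002] y [-0.005  0.002 -1.   ] z [ 0.998  0.06  -0.005]
3288 ((0.6377205848693848, -0.07776793837547302), (0.1477952003479004, 0.24811522662639618), 2.872499465942383) 0.05886517707592365
[[-0.0754 -0.1019]
 [ 0.069   0.1075]]
```

View pics/t11.png

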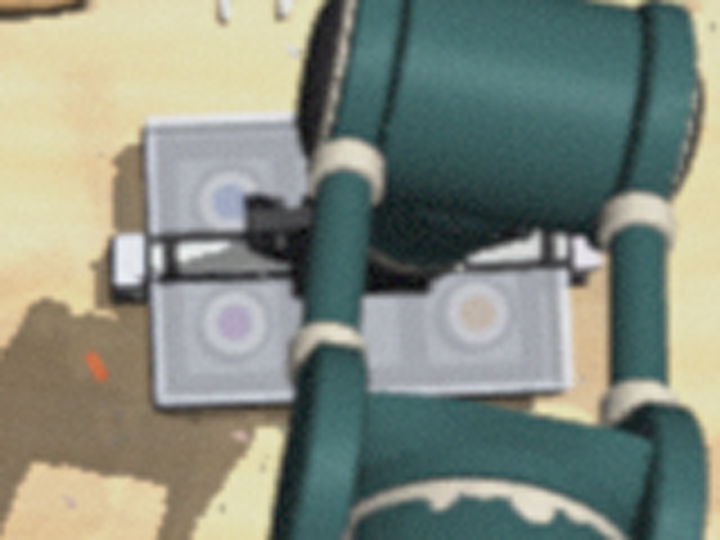

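Request:
jog_arm --pt "0.001 0 0.003 0.005 0 -0.002 0" --pt "0 0 0 0 0 0 0"

```text
time: 42.22
tool_pos: [0.6446, -0.0786, 0.0787]
tcp_rot: [-1.236, 1.163, -1.166]
wrist_force: [0.1, 0.0, -2.8]
width: 0.452
```

```bash
python3 - <<'E'
from h import *
plan([.6435,-.0787,.056],93.4)
E
```

```text
pos [ 0.6446 -0.0786  0.0787] t 42.23 q6 1.35 w 0.452
shift(tool now) [ 0.      0.0227 -0.0012] turn [-0.002   0.0005  0.0004] axes x [ 0.06  -0.998  0.   ] y [ 0.002 -0.    -1.   ] z [0.998 0.06  0.002]
```

Request:
jog_arm --pt "0 0.004 -0.001 -0.002 0 0 0" --pt "0 0.004 0 0 0 0 0" --pt "0 0.004 0 0 0 0 0" --pt "0 0 0 0 0 0 0"

```text
time: 42.72
tool_pos: [0.6437, -0.0787, 0.0662]
tcp_rot: [-1.237, 1.165, -1.166]
wrist_force: [0.5, 0.7, -2.4]
width: 0.452
```

```bash
python3 - <<'E'
from h import *
plan([.6435,-.0787,.056],93.4);print(readout.read_state()['wrist_force'])
E
```

```text
pos [ 0.6437 -0.0787  0.0662] t 42.73 q6 1.35 w 0.452
shift(tool now) [-0.      0.0102 -0.0002] turn [-0.0003  0.0004  0.0005] axes x [ 0.06  -0.998  0.   ] y [ 0. -0. -1.] z [0.998 0.06  0.   ]
[ 0.45714225  0.71014219 -2.42484666]
```

Foot is at the rim top now. Continue gently.

Request:
jog_arm --pt "0 0.003 0 0 0 0 0" --pt "0 0.003 0 0 0 0 0" --pt "0 0.002 0 0 0 0 0" --pt "0 0 0 0 0 0 0"

```text
time: 43.22
tool_pos: [0.6437, -0.0787, 0.0575]
tcp_rot: [-1.237, 1.165, -1.165]
wrist_force: [0.4, -0.4, -2.8]
width: 0.453
```

```bash
python3 - <<'E'
from h import *
plan([.6435,-.0787,.056],93.4);print(readout.read_state()['wrist_force'],readout.read_state()['torque'])
E
```

```text
pos [ 0.6437 -0.0787  0.0575] t 43.23 q6 1.35 w 0.453
shift(tool now) [-0.0001  0.0015 -0.0002] turn [-0.0002  0.0004  0.0004] axes x [ 0.06  -0.998  0.   ] y [ 0. -0. -1.] z [0.998 0.06  0.   ]
[ 0.38197058 -0.36358495 -2.84732277] [ 0.03413539  0.02461651 -0.01380038]
```

Request:
jog_arm --pt "0 0.002 0 0 0 0 0" --pt "0 0.0015 0 0 0 0 0" --pt "0 0.001 0 0 0 0 0"

```text
time: 43.6
tool_pos: [0.6441, -0.0788, 0.0561]
tcp_rot: [-1.237, 1.164, -1.166]
wrist_force: [-3.4, -0.2, 3.2]
width: 0.456
```

Request:
jog_arm --pt "0 0.001 0 0 0 0 0" --pt "0 0.001 0 0 0 0 0"

```text
time: 43.85
tool_pos: [0.6441, -0.0788, 0.0561]
tcp_rot: [-1.237, 1.164, -1.166]
wrist_force: [-5.0, 1.0, 6.7]
width: 0.458
```

Request:
jog_arm --pt "0 0 0 0 0 0 1" --pt "0 0 0 0 0 0 1" --pt "0 0 0 0 0 0 1" --pt "0 0 0 0 0 0 1" --pt "0 0 0 0 0 0 1" --pt "0 -0.02 0 0 0 0 1" --pt "0 -0.05 0 0 0 0 1" --pt "0 -0.05 0 0 0 0 1" --pt "0 -0.05 -0.03 0 0 0 1" --pt "0 0 -0.05 0 0 0 1"

```text
time: 45.1
tool_pos: [0.5676, -0.0841, 0.2376]
tcp_rot: [-1.232, 1.155, -1.171]
wrist_force: [-0.2, -0.8, 0.6]
width: 1.001
```

Request:
jog_arm --pt "-0.03 0 -0.05 0 0 0 1" --pt "-0.05 0 -0.02 0 0 0 1" --pt "-0.05 0 0 0 0 0 1" --pt "-0.05 0 0 0 0 0 1" --pt "-0.05 0 0 0 0 0 1" --pt "0 0 0 0 0 0 1"

```text
time: 45.85
tool_pos: [0.4814, 0.1463, 0.2494]
tcp_rot: [-1.215, 1.144, -1.183]
wrist_force: [-0.3, -0.0, 0.5]
width: 0.999
```

```bash
python3 - <<'E'
from h import *
p=read_camera('top'); c=cloud(p); x,y,z=np.moveaxis(c,-1,0)
m=(z>.029)&(z<.05)&(abs(x-.64)<.12)&(abs(y+.08)<.16); print(m.sum(),cv2.minAreaRect(c[m][:,:2].astype(np.float32)),np.median(z[m]))
h=cv2.cvtColor(p['img'],cv2.COLOR_BGR2HSV); r=((h[...,0]<8)|(h[...,0]>172))&(h[...,1]>140)&(h[...,2]>80)&(abs(x-.64)<.1)&(abs(y+.08)<.1)&(z>.036)
print('red',r.sum(),c[r].mean(0),np.percentile(c[r],[2,98],axis=0).round(4).tolist())
# lid height at corners, case frame
q=(c[...,:2]-C)@np.column_stack([F,E_])
for sx in(-1,1):
  for sy in(-1,1):
    k=(abs(q[...,0]-sx*.06)<.008)&(abs(q[...,1]-sy*.09)<.01); print(sx,sy,k.sum(),np.median(z[k]).round(4))
s=read_camera('side')
a=cv2.resize(p['img'][160:250,310:450],None,fx=4,fy=4,interpolation=cv2.INTER_CUBIC)
b=cv2.resize(s['img'][190:280,250:390],None,fx=4,fy=4,interpolation=cv2.INTER_CUBIC)
cv2.imwrite('pics/fin.png',cv2.resize(np.vstack([a,b]),None,fx=.83,fy=.83))
E
```

```text
5626 ((0.6422620415687561, -0.07792799174785614), (0.1478414386510849, 0.24945135414600372), 3.509531259536743) 0.037438292467823264
red 83 [ 0.64140013 -0.07413153  0.05577956] [[0.6281, -0.108, 0.0373], [0.6548, -0.0467, 0.0635]]
-1 -1 62 0.0377
-1 1 58 0.0372
1 -1 61 0.037
1 1 52 0.0373
```

View pics/fin.png

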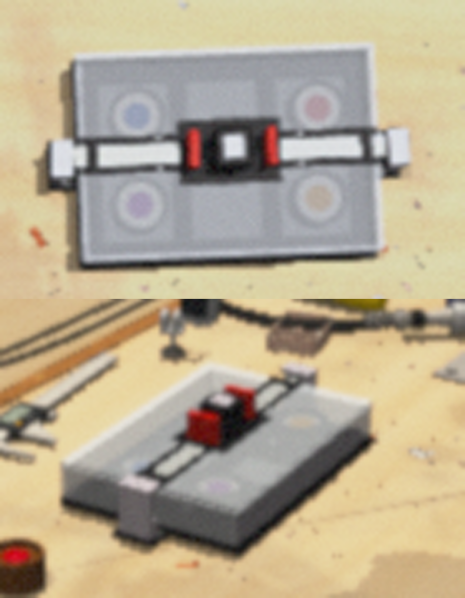

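```bash
python3 -c "
from h import *
print(bot.finish_job())"
```

```text
the job is handed in; nothing more can be done
None
```

The job is done and handed in at about 46 s of the 210 s. The four gem jars on the pad (blue, red, violet, orange) stand upright in the four corner wells, and the lid is back on. I took the lid off by its pinched buttons, set it right way up on the bench meanwhile, and seated it again with the buttons pinched.

- **Lid height:** in the last pictures the lid's top measured 37.4 mm, the same as at the start. Its four corners agreed within 0.7 mm, so it is level and fully down.
- **Lid position:** it sits about 2 mm further along x than at the start, which is about the fit's play.
- **Latch:** the buttons measured about 61 mm over both, their sprung-out width, and the bolt strips run into both keepers. I judged the bolts from the pictures and did not pull on the lid to test them.
- **Other things:** the brown look-alike jar was not touched, and its measured place did not change. The ring clamp and tweezers were kept clear of but not measured again at the end, nor was the tape roll after the last jar.
- **Knocked jar or slack grip:** I saw neither during the run, and no check failed.

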